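Open the square canister in the storage cellar

ROBOT

A 6-joint arm with a two-finger parallel gripper is mounted at the origin on the work surface. World frame = base frame: x ahead of the robot, y to its left, z up, the work surface at z = 0. Lengths are in m, angles in degrees, forces in N, time in s.
With the tool pointing down it reaches from about 0.325 to 0.775 m from the base axis. Payload 5.5 kg.
Tool frame: the origin (TCP) lies on the centre line of the jaws, within the pads' length; the fingertips stand bot.tcp_to_tips ahead of it and the grasp point (between the pads) lies 2 mm behind it (bot.tcp_to_tips is the distance from the TCP to the fingertips, in m); x points along the fingers, z is the direction in which the jaws open and shut, and the axes are right-handed (so a half turn about x gives the same grasp; the last joint's range is limited). The gripper opens to 85 mm and grips with 20 to 120 N. Pads are 22 mm wide; open, the fingers measure 114 mm over their backs; the gripper's body (76 mm by 85 mm) begins 54 mm behind the grasp point. The pads swing forward as they close: fully open they stand 13 mm farther back than shut.
Start: joints at [-74.009, 5.22, 70.514, -0, 104.267, -3.249], TCP at [0.198, -0.567, 0.248] pointing down, gripper open.
Joint ranges: [-164.24, 164.24], [-49.07, 125.15], [9.68, 141.18], [-86.29, 266.29], [3.28, 154.24], [-151.56, 151.56]. Speed limits (degrees/s): [147.25, 147.25, 172.46, 180, 180, 180].

INTERFACE

Orientations are given as [roll, pitch, yaw] about the fixed x, y, z axes, in that order (R = Rz(yaw) Ry(pitch) Rx(roll)).
In Python, from cell import monitor, capture, order, look_for, masks_of, bot gives the robot as it stands. The module is installed in compiled form; this text tells all that it offers.
- The arm moves only by the tool servo_tool, never from a script. Its argument "deltas" is a list of rows, each a list of 2 entries, a list of its own where there are three numbers: the shift along the tool's x, y, z in m, then the turn about the tool's x in rad. A call has 1 to 5 rows; each row is the pose to reach, as a shift and turn from the pose commanded when the call began, along the tool's axes at that moment; what a row does not reach only later rows make up. A row lasts 1/12 s, in which the tool goes at most 41.7 mm and 7.16 degrees, less where a joint would pass 70% of its speed; a pose out of reach is approached as far as the arm can. A call with a gripper value outside its range is refused whole. "fingers" is the opening, from -1 (shut) to 1 (fully open), set as the call begins (left out, the last holds). The fingers move at their own pace and stop on an object; the grip force is fixed at half the most. Time passes only in rows, so rows that repeat a pose let the fingers close. It gives the time, the measured TCP pose, the force and the opening at its end, in the units of the state.
- monitor.read_state(): the state, without advancing time (a new reading comes with each control period).
- capture(name): name is "scene" or "top" or "wrist"; returns a dict with "img" (480x640x3 uint8, blue, green, red), "depth" (480x640 float32, m along the optical axis (not along the pixel's ray), 0 where there is no reading), "fx", "fy", "cx", "cy" (pixels), "rvec" (rotation vector, rad) and "tvec" (3), from world to camera coordinates, as OpenCV has them. Camera axes: x right, y down, z forward; pixel columns grow to the right and rows downward; lengths in m; the calibration is good to about 2 mm. The wrist camera is an equidistant fisheye: a pixel r from the principal point sees the ray r / f radians off the axis. A picture is of the moment at which its call begins.
- order.close_job(): hands the job in, once; it reports no verdict.
Trained networks look in a picture, given as the dict that the camera call returned (one of the last four; its "shot" number tells which), for a name from the list of things; names that differ only in an ending like _2 or _b are one class to them, and where a whole thing is asked for, a point or a joint stands for the part that bears it (a point fixed in the world has none). Each returns a list of dicts, best first, with "score" (0 to 1); they miss things now and then, are a little off and sometimes report something else, mostly with a low value. They report only what shows in the picture. A call takes as long as a camera call. They do not tell look-alikes from the thing itself.
- look_for(picture, target): "rect" ([centre column, centre row, width, height] in pixels, round what is visible of it).
- masks_of(picture, target): "mask" (480x640 bool, what is visible of it) and "rect" ([centre column, centre row, width, height] in pixels, round what is visible of it).
The state is a dict: "clock": time; "joint_positions": joint angles; "dq": joint speeds; "joint_torque": joint torques, N m; "position": TCP position; "tool_rot": TCP orientation; "ft_force": force on the tool from outside, world axes, zero at the start; "moment": the same for the moment, N m; "grip_width": finger opening in m.
Only numpy, scipy, OpenCV 4.12 (cv2) and the standard library are available. Lean on these libraries where they do the work, as an engineer would, in place of code of your own. Each camera call takes 0.05 s, during which the arm holds its last target. There are 200 camera calls.

TASK

Unscrew the winged cap of the square canister anticlockwise until its coarse thread lets go, lift it straight off, and set it down gently, wing up, in the small slatted wooden crate. The round drum has the same kind of cap: leave the drum alone.

Things in the scene. Friction and masses are not known exactly. Their poses are not given: they have to be found in the camera images.
- cap: White screw cap on the canister, 60 g: round skirt 60 mm across, 26 mm high; on it an upright wing 56 mm long (cap's x), 14 thick, 60 mm high in all: pinch it across. Origin: centre of underside, z up. Home, its x is parallel to the canister's. Light coarse thread: anticlockwise from above it rises 3 mm in 50 degrees, is free to lift straight up from 60, meets a stop at 140; held fast before.
- canister: Square grey plastic canister, full and heavy, does not shift: 200 mm long (its x), 130 wide, top at 150 mm. Origin: centre of its underside. The neck (20 mm high) with the cap is at x = -45 mm, y = 0, at the end nearer the robot; the cap's underside lies on the canister's top. The carrying handle, a bar along x from 20 to 96 mm, rises 38 mm above the top at the far end.
- crate: Small shallow slatted wooden crate, open on top, 190 by 190 mm and 50 mm high, does not shift. Origin at the centre of its underside; inner floor 8 mm above that, walls 8 mm thick.
- drum: Round grey plastic drum, full and heavy, 150 mm across and 150 mm high, with a like winged cap in the middle of its top (210 mm high in all). Not to be opened or pushed. Origin at the centre of its underside.
Things that resemble listed ones, but are neither listed nor needed, are in the scene too. Leave any purple look-alike of the cap alone.

How it is judged:
By the outcome, as a careful person would: the job done as asked, in the order asked, and still so for the second after the job is handed in, with the robot touching nothing.
It also fails if it takes over 48 s, if anything falls off the work surface, if the arm or the gripper's body presses on something with over 40 N, if the wrist force passes 120 N, or if a joint passes its speed limit or range.

## Working session

There is one attempt and no reset: what is moved stays moved. The work goes in short steps, Python scripts to look and compute and a tool call to move; the robot and the scene stay as the last step left them, time stands still between calls to the robot, and variables do not carry over. Pictures are saved under pics/ and viewed, about 8 in all and at most 12, crops included, and the job is handed in when it is done.

Besides the shell and the picture viewer there is one more tool, called after "Call:" as name(argument=value, ...), one argument or row to a line, values as JSON. servo_tool: Moves the arm, as the interface text tells. Its arguments: {"type":"object","properties":{"deltas":{"type":"array"},"fingers":{"type":"number"}},"required":["deltas"]}

```bash
mkdir -p pics; cat > h.py <<'E'
import numpy as np, cv2
from cell import monitor, capture, order, look_for, masks_of, bot
def cloud(p):
    R,_=cv2.Rodrigues(np.array(p["rvec"],float)); t=np.array(p["tvec"],float).ravel()
    v,u=np.mgrid[:480,:640]; d=p["depth"]
    c=np.stack([(u-p["cx"])/p["fx"]*d,(v-p["cy"])/p["fy"]*d,d],-1)
    w=(c-t)@R; w[d<=0]=np.nan
    return w
E
python3 - <<'E'
from h import *
a=capture("top"); b=capture("scene")
cv2.imwrite("pics/top.png",a["img"]); cv2.imwrite("pics/scene.png",b["img"])
print(bot.tcp_to_tips, monitor.read_state())
for p,n in((a,"top"),(b,"scene")):
    W=cloud(p)
    for t in("cap","canister","crate","drum"):
        for m in masks_of(p,t)[:4]:
            w=W[m["mask"]]; w=w[~np.isnan(w[:,0])]
            hi=w[w[:,2]>np.percentile(w[:,2],98)-.012] if len(w) else w
            print(n,t,round(m["score"],2),np.round(m["rect"]),len(w),np.round(np.median(w,0),3),"top",np.round(hi.mean(0),3), np.round(cv2.minAreaRect(hi[:,:2].astype(np.float32)),3) if 0 else cv2.minAreaRect((hi[:,:2]*1000).astype(np.float32)))
E
```

```text
0.017 {'clock': 0.1, 'joint_positions': array([-7.40105423e+01,  5.25856482e+00,  7.05778437e+01,  4.25204677e-04,
        1.04267108e+02, -3.24755455e+00]), 'dq': array([ 0.06773838, -0.09159276, -0.0723155 ,  0.02678395,  0.00956747,
        0.0284882 ]), 'joint_torque': array([ 3.37424601e-03, -4.60217178e+01, -4.19218254e+01,  1.18267099e-04,
        1.06335853e-02, -1.40013893e-05]), 'position': array([ 0.19763174, -0.56626459,  0.2472381 ]), 'tool_rot': array([176.52425265,  89.89648264, 105.76136932]), 'ft_force': array([ 1.02564593,  0.37347055, -0.3168344 ]), 'moment': array([-0.03734774,  0.03211846,  0.01651093]), 'grip_width': 0.08523850804019394}
top cap 0.84 [439. 229.  31.  28.] 733 [ 0.529 -0.305  0.179] top [ 0.529 -0.31   0.21 ] ((528.562255859375, -311.06378173828125), (14.691521644592285, 54.46828842163086), 89.67012023925781)
top canister 0.87 [429. 214.  74.  95.] 5246 [ 0.582 -0.293  0.151] top [ 0.63  -0.308  0.187] ((631.5177612304688, -308.5252990722656), (65.94387817382812, 15.509347915649414), 1.3861058950424194)
top crate 0.68 [313. 248.  88.  82.] 5979 [
[... 792 characters left out ...]
.467  0.058] ((593.2559814453125, -468.9199523925781), (56.189083099365234, 18.016170501708984), 2.4274349212646484)
scene canister 0.87 [210. 227. 112. 115.] 8287 [ 0.617 -0.254  0.126] top [ 0.638 -0.303  0.182] ((635.5366821289062, -305.2290344238281), (64.77574920654297, 17.116474151611328), 2.2502317428588867)
scene crate 0.71 [339. 285. 130. 121.] 8777 [ 0.507 -0.028  0.009] top [ 0.516 -0.021  0.047] ((508.415283203125, -27.721107482910156), (192.4416046142578, 193.12225341796875), 81.69895935058594)
scene drum 0.7 [492. 371. 113. 122.] 10327 [0.57  0.319 0.148] top [0.539 0.312 0.207] ((535.8040161132812, 312.0944519042969), (55.44778060913086, 14.812898635864258), 31.90911102294922)
```

View pics/scene.png

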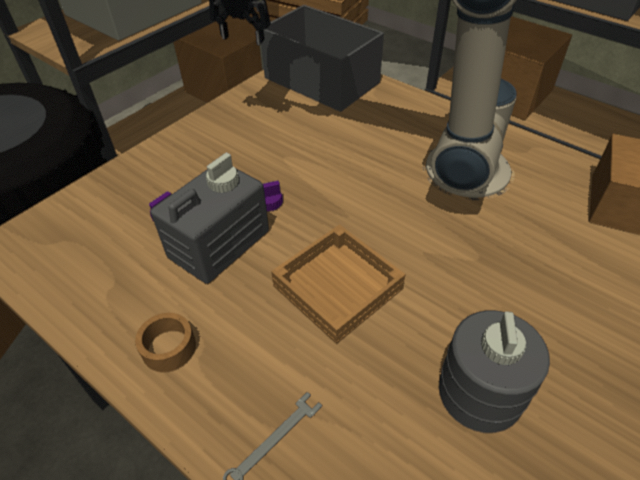

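View pics/top.png

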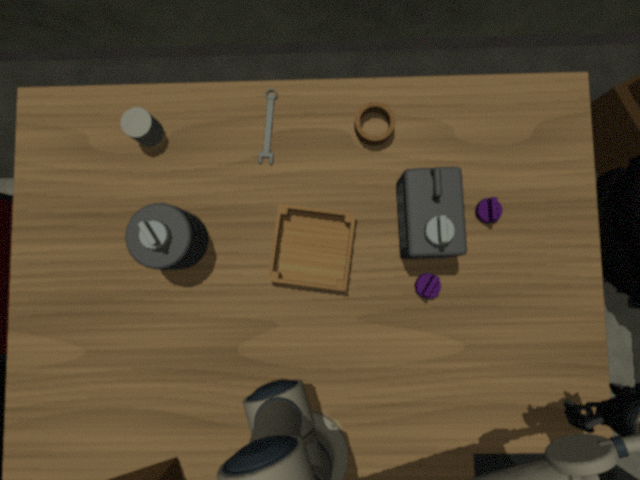

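Both pictures show the target: the white cap on the square canister, at scene (222,173) and top (439,230). Its wing lies along world x, at about (0.53, -0.308). Two purple look-alikes stand beside the canister at top (428,286) and (489,210), the crate is at (313,248), and the drum is far left. I'll move above the cap.

Call:
servo_tool(
  deltas=[
    [[-0.01,0.02,-0.007],0],
    [[-0.025,0.05,-0.017],0],
    [[-0.04,0.08,-0.027],0],
    [[-0.05,0.11,-0.037],0],
    [[-0.05,0.14,-0.047],0],
  ],
  fingers=1,
)

```text
clock: 0.92
position: [0.3155, -0.4755, 0.3016]
tool_rot: [11.7, 89.7, -59.1]
ft_force: [0.3, -1.3, 0.5]
grip_width: 0.0856
```

Call:
servo_tool(
  deltas=[
    [[0,0.03,-0.01],0],
    [[0,0.06,-0.02],0],
    [[0,0.09,-0.03],0],
    [[0,0.12,-0.041],0],
    [[0,0.15,-0.051],0],
  ],
)

```text
clock: 1.33
position: [0.4403, -0.3772, 0.2985]
tool_rot: [31.8, 90.0, -39.0]
ft_force: [-0.1, -0.3, -0.1]
grip_width: 0.0853
```

Call:
servo_tool(
  deltas=[
    [[0,0.03,-0.01],0.08],
    [[0,0.06,-0.02],0.16],
    [[0,0.085,-0.029],0.24],
    [[0,0.102,-0.035],0.3],
    [[0,0.109,-0.037],0.32],
  ],
)

```text
clock: 1.75
position: [0.5319, -0.3053, 0.2979]
tool_rot: [167.9, 89.9, 78.8]
ft_force: [-0.5, -0.6, -0.6]
grip_width: 0.0854
```

```bash
cat >> h.py <<'E'
from scipy.spatial.transform import Rotation as Ro
def wcloud(p):
    R,_=cv2.Rodrigues(np.array(p["rvec"],float)); t=np.array(p["tvec"],float).ravel()
    v,u=np.mgrid[:480,:640]; d=p["depth"]
    x=(u-p["cx"])/p["fx"]; y=(v-p["cy"])/p["fy"]; r=np.hypot(x,y)+1e-9
    k=np.tan(np.minimum(r,1.5))/r
    w=(np.stack([x*k*d,y*k*d,d],-1)-t)@R; w[d<=0]=np.nan
    return w
def st():
    s=monitor.read_state(); T=Ro.from_euler("xyz",s["tool_rot"],degrees=True).as_matrix()
    print("t",s["clock"],"p",np.round(s["position"],4),"psi",np.round(np.degrees(np.arctan2(T[1,2],T[0,2])),2),"xax",np.round(T[:,0],4),"F",np.round(s["ft_force"],1),"w",s["grip_width"],"q",np.round(s["joint_positions"],1))
    return s,T
def wing(W,c,zlo,zhi,r=.045):
    m=(np.hypot(W[...,0]-c[0],W[...,1]-c[1])<r)&(W[...,2]>zlo)&(W[...,2]<zhi)
    w=W[m]; re=cv2.minAreaRect((w[:,:2]*1000).astype(np.float32))
    e,V=np.linalg.eigh(np.cov(w[:,:2].T)); a=np.degrees(np.arctan2(V[1,1],V[0,1]))
    print("wing n",len(w),"mean",np.round(w.mean(0),4),"rect",np.round(re[0],1),np.round(re[1],1),round(re[2],1),"pca",round(a,1))
E
python3 - <<'E'
from h import *
st()
p=capture("wrist"); cv2.imwrite("pics/w1.png",p["img"]); W=wcloud(p)
wing(W,(.53,-.308),.198,.222); wing(W,(.53,-.308),.165,.19)
wing(W,(.633,-.307),.18,.195,.06)
m=(W[...,2]>.145)&(W[...,2]<.156)&(np.hypot(W[...,0]-.57,W[...,1]+.308)<.14)
print(m.sum(), cv2.minAreaRect((W[m][:,:2]*1000).astype(np.float32)))
a=capture("top");wing(cloud(a),(.53,-.308),.198,.222)
E
```

```text
t 1.75 p [ 0.5319 -0.3053  0.2979] psi -89.1 xax [ 2.e-04  9.e-04 -1.e+00] F [-0.5 -0.6 -0.6] w 0.0854318405420546 q [-3.310e+01  8.300e+00  6.210e+01  1.000e-01  1.096e+02  5.610e+01]
wing n 1860 mean [ 0.5331 -0.31    0.2092] rect [ 530.4 -310.2] [55.4 13.5] 1.5 pca -178.9
wing n 4153 mean [ 0.5336 -0.3096  0.1759] rect [ 531.6 -310.4] [59.9 63.1] 1.8 pca 91.4
wing n 2231 mean [ 0.6323 -0.3078  0.186 ] rect [ 632.7 -307.9] [62.6 15.4] 0.9 pca -178.7
31526 ((575.0311279296875, -309.03924560546875), (196.17288208007812, 126.29046630859375), 1.3447929620742798)
wing n 0 mean [nan nan nan] rect [0. 0.] [0. 0.] 0.0 pca nan
  avg = a.mean(axis, **keepdims_kw)
  ret = um.true_divide(
h.py:24: RuntimeWarning: Degrees of freedom <= 0 for slice
  e,V=np.linalg.eigh(np.cov(w[:,:2].T)); a=np.degrees(np.arctan2(V[1,1],V[0,1]))
  c *= np.true_divide(1, fact)
  c *= np.true_divide(1, fact)
h.py:25: RuntimeWarning: Mean of empty slice.
  print("wing n",len(w),"mean",np.round(w.mean(0),4),"rect",np.round(re[0],1),np.round(re[1],1),round(re[2],1),"pca",round(a,1))
```

Call:
servo_tool(
  deltas=[
    [[0.015,-0.0015,0.0047],-0.003],
    [[0.035,-0.0015,0.0047],-0.003],
    [[0.055,-0.0015,0.0047],-0.003],
    [[0.075,-0.0015,0.0047],-0.003],
    [[0.085,-0.0015,0.0047],-0.003],
  ],
)

```text
clock: 2.27
position: [0.5272, -0.3126, 0.2103]
tool_rot: [-120.3, 89.8, 150.8]
ft_force: [-0.7, 0.4, -0.2]
grip_width: 0.0853
```

Call:
servo_tool(
  deltas=[
    [[0.005,0,0],0],
    [[0.01,0,0],0],
    [[0.013,0,0],0],
    [[0.0145,0,0],0],
    [[0.0145,0,0],0],
  ],
)

```text
clock: 2.68
position: [0.5287, -0.3125, 0.1995]
tool_rot: [53.5, 89.9, -35.4]
ft_force: [-0.5, 0.7, -0.1]
grip_width: 0.0853
```

```bash
python3 - <<'E'
from h import *
st()
p=capture("wrist"); q=capture("scene")
cv2.imwrite("pics/c2.png",np.hstack([cv2.resize(p["img"][:,:],(400,300)),cv2.resize(q["img"][100:250,120:320],(400,300))]))
E
```

```text
t 2.6833 p [ 0.5287 -0.3125  0.1995] psi -88.92 xax [ 9.e-04 -6.e-04 -1.e+00] F [-0.5  0.7 -0.1] w 0.0852880132632284 q [-33.8   7.1  73.4  -0.   99.4  55.2]
```

View pics/c2.png

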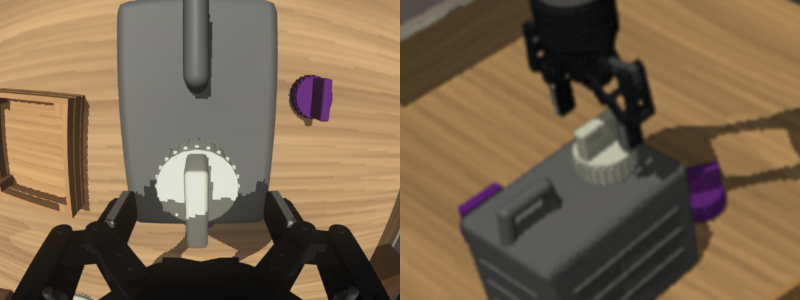

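The wing stands between the jaws in the wrist view (left crop, about (197,200)), clear of the handle. The TCP is about 2 mm off centre, so I'll correct that, check again and close.

Call:
servo_tool(
  deltas=[
    [[0.0005,0.0018,-0.0025],0],
    [[0.001,0.0018,-0.0025],0],
    [[0.001,0.0018,-0.0025],0],
  ],
)

```text
clock: 3.03
position: [0.5305, -0.3096, 0.1979]
tool_rot: [72.8, 90.0, -16.1]
ft_force: [-0.7, -0.5, -0.0]
grip_width: 0.0853
```

```bash
python3 - <<'E'
from h import *
s,T=st(); W=wcloud(capture("wrist"))
m=(np.hypot(W[...,0]-.53,W[...,1]+.31)<.045)&(W[...,2]>.15)&(W[...,2]<.225)
print(m.sum(),np.nanmax(W[m][:,2]))
wing(W,(.53,-.31),.2,.222); wing(W,(.53,-.31),.165,.19)
W=cloud(capture("scene")); wing(W,(.53,-.31),.2,.215)
E
```

```text
t 3.0333 p [ 0.5305 -0.3096  0.1979] psi -88.9 xax [ 2.e-04 -1.e-04 -1.e+00] F [-0.7 -0.5 -0. ] w 0.08525289439800372 q [-33.4   7.1  73.5   0.   99.3  55.5]
21402 0.2249859863444395
wing n 6941 mean [ 0.5342 -0.3103  0.2099] rect [ 530.9 -309.8] [88.4 54.2] 69.2 pca 91.5
wing n 9490 mean [ 0.5364 -0.31    0.1758] rect [ 531.9 -310. ] [60.1 62.9] 2.0 pca 91.6
wing n 223 mean [ 0.5379 -0.317   0.2071] rect [ 536.1 -311.5] [86.8 44.4] 68.6 pca 78.8
```

Call:
servo_tool(
  deltas=[
    [[0,0,0],0],
    [[0,0,0],0],
    [[0,0,0],0],
    [[0,0,0],0],
    [[0,0,0],0],
  ],
  fingers=-1,
)

```text
clock: 3.55
position: [0.5303, -0.3098, 0.1978]
tool_rot: [14.1, 90.0, -74.8]
ft_force: [0.3, 0.3, -0.6]
grip_width: 0.0256
```

Call:
servo_tool(
  deltas=[
    [[0,0,0],0],
    [[0,0,0],0],
    [[0,0,0],0],
    [[0,0,0],0],
    [[0,0,0],0],
  ],
)

```text
clock: 3.97
position: [0.5302, -0.3099, 0.1979]
tool_rot: [9.1, 90.0, -79.8]
ft_force: [-0.1, -0.9, 1.2]
grip_width: 0.0131
```

Call:
servo_tool(
  deltas=[
    [[-0.0002,0,0],-0.06],
    [[-0.0004,0,0],-0.12],
    [[-0.0006,0,0],-0.18],
    [[-0.0008,0,0],-0.24],
    [[-0.001,0,0],-0.3],
  ],
)

```text
clock: 4.38
position: [0.5302, -0.3095, 0.1984]
tool_rot: [-165.2, 90.0, 123.2]
ft_force: [-0.4, 0.2, -1.2]
grip_width: 0.013
```

```bash
python3 - <<'E'
from h import *
s,T=st(); print(s["moment"]); q=capture("wrist")
cv2.imwrite("pics/c3.png",q["img"])
E
```

```text
t 4.3833 p [ 0.5302 -0.3095  0.1984] psi -71.56 xax [-5.e-04  7.e-04 -1.e+00] F [-0.4  0.2 -1.2] w 0.013018100849532093 q [-33.5   7.2  73.5   0.   99.4  38.1]
[0.10036713 0.02271983 0.0146532 ]
```

View pics/c3.png

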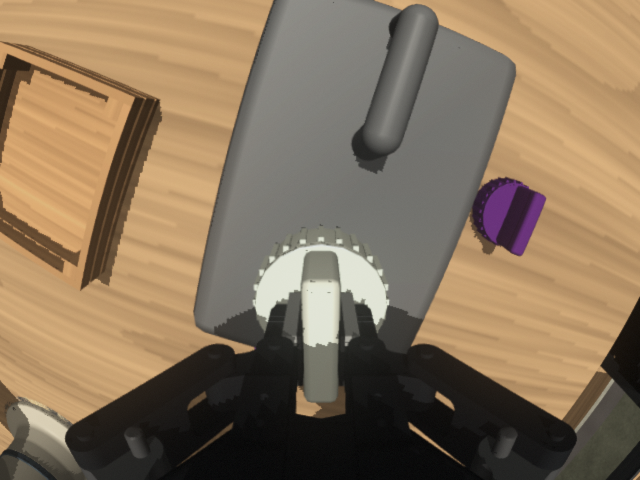

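The wing has turned with the jaws: it stays upright in the tool view at (320,320) while the canister appears rotated. I'll carry on to about 80°, following the thread's rise.

Call:
servo_tool(
  deltas=[
    [[-0.0002,0,0],-0.06],
    [[-0.0004,0,0],-0.12],
    [[-0.0006,0,0],-0.18],
    [[-0.0008,0,0],-0.24],
    [[-0.001,0,0],-0.3],
  ],
)

```text
clock: 4.85
position: [0.5302, -0.3095, 0.1995]
tool_rot: [179.2, 90.0, 124.8]
ft_force: [0.0, -0.6, -0.9]
grip_width: 0.0131
```

Call:
servo_tool(
  deltas=[
    [[-0.0002,0,0],-0.06],
    [[-0.0004,0,0],-0.12],
    [[-0.0006,0,0],-0.18],
    [[-0.0008,0,0],-0.24],
    [[-0.001,0,0],-0.3],
  ],
)

```text
clock: 5.27
position: [0.5303, -0.3095, 0.2005]
tool_rot: [159.4, 90.0, 122.1]
ft_force: [-0.4, -0.2, -0.6]
grip_width: 0.013
```

Call:
servo_tool(
  deltas=[
    [[0,0,0],-0.06],
    [[0,0,0],-0.12],
    [[0,0,0],-0.18],
    [[0,0,0],-0.24],
    [[0,0,0],-0.3],
  ],
)

```text
clock: 5.68
position: [0.5302, -0.3095, 0.2004]
tool_rot: [144.4, 90.0, 124.3]
ft_force: [-0.5, -0.4, -1.1]
grip_width: 0.0132
```

Call:
servo_tool(
  deltas=[
    [[0,0,0],-0.06],
    [[0,0,0],-0.12],
    [[0,0,0],-0.18],
    [[0,0,0],-0.2],
    [[0,0,0],-0.2],
  ],
)

```text
clock: 6.1
position: [0.5303, -0.3096, 0.2005]
tool_rot: [135.8, 90.0, 127.0]
ft_force: [0.8, -0.8, -0.1]
grip_width: 0.0131
```

```bash
python3 - <<'E'
from h import *
s,T=st(); print(s["moment"]); q=capture("wrist"); r=capture("scene")
cv2.imwrite("pics/c4.png",np.hstack([cv2.resize(q["img"],(400,300)),cv2.resize(r["img"][100:250,120:320],(400,300))]))
E
```

```text
t 6.1 p [ 0.5303 -0.3096  0.2005] psi -8.76 xax [-3.e-04  4.e-04 -1.e+00] F [ 0.8 -0.8 -0.1] w 0.013091618229639744 q [-33.5   7.2  73.3   0.   99.6 -24.7]
[ 0.00020727  0.04345369 -0.00391988]
```

View pics/c4.png

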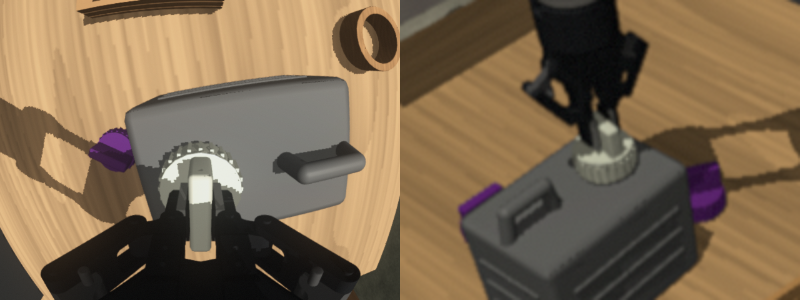

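The cap has turned about 80° with the wing still square in the jaws (left crop, about (200,205)). I'll lift gently.

Call:
servo_tool(
  deltas=[
    [[-0.001,0,0],0],
    [[-0.003,0,0],0],
    [[-0.005,0,0],0],
    [[-0.008,0,0],0],
    [[-0.011,0,0],0],
  ],
)

```text
clock: 6.62
position: [0.5303, -0.3098, 0.2122]
tool_rot: [-27.0, 90.0, -35.7]
ft_force: [-0.2, 0.1, -2.3]
grip_width: 0.013
```

Call:
servo_tool(
  deltas=[
    [[-0.006,0,0],0],
    [[-0.014,0,0],0],
    [[-0.024,0,0],0],
    [[-0.034,0,0],0],
    [[-0.04,0,0],0],
  ],
)

```text
clock: 7.03
position: [0.5306, -0.31, 0.2543]
tool_rot: [-25.2, 89.8, -33.9]
ft_force: [0.9, -1.0, 0.1]
grip_width: 0.0131
```

```bash
python3 - <<'E'
from h import *
s,T=st(); r=capture("scene"); q=capture("top")
W=cloud(q); m=masks_of(q,"crate")
w=W[m[0]["mask"]]; hi=w[(w[:,2]>.042)&(w[:,2]<.06)]; print(m[0]["score"],cv2.minAreaRect((hi[:,:2]*1000).astype(np.float32)))
cv2.imwrite("pics/c5.png",r["img"][60:300,80:400])
E
```

```text
t 7.0333 p [ 0.5306 -0.31    0.2543] psi -8.71 xax [ 0.0022 -0.0015 -1.    ] F [ 0.9 -1.   0.1] w 0.013143854983932491 q [-33.5   7.4  67.5  -0.  104.9 -24.8]
0.57 ((506.02789306640625, -30.20830535888672), (189.4899139404297, 190.57984924316406), 81.78907775878906)
```

View pics/c5.png

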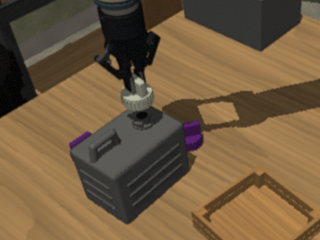

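The cap hangs upright in the jaws at crop (138,97) and the neck below it at (143,120) is bare. I'll carry it over the crate.

Call:
servo_tool(
  deltas=[
    [[-0.01,0.01,-0.0024],0],
    [[-0.02,0.03,-0.0072],0],
    [[-0.027,0.055,-0.0132],0],
    [[-0.03,0.08,-0.0191],0],
    [[-0.03,0.11,-0.0263],0],
  ],
)

```text
clock: 7.6
position: [0.5206, -0.196, 0.2828]
tool_rot: [-14.6, 89.9, -23.4]
ft_force: [0.7, -0.1, -1.3]
grip_width: 0.0128
```

Call:
servo_tool(
  deltas=[
    [[0,0.03,-0.0072],0],
    [[0,0.06,-0.0144],0],
    [[0,0.085,-0.0203],0],
    [[0,0.11,-0.0263],0],
    [[0,0.13,-0.0311],0],
  ],
)

```text
clock: 8.02
position: [0.5091, -0.0613, 0.2821]
tool_rot: [113.2, 90.0, 104.5]
ft_force: [0.7, 0.3, 0.1]
grip_width: 0.0131
```

Call:
servo_tool(
  deltas=[
    [[0,0.015,-0.0036],0],
    [[0,0.025,-0.006],0],
    [[0,0.032,-0.0077],0],
    [[0,0.034,-0.0081],0],
    [[0,0.034,-0.0081],0],
  ],
)

```text
clock: 8.43
position: [0.507, -0.0288, 0.2818]
tool_rot: [-132.1, 90.0, -140.8]
ft_force: [0.6, -0.2, -0.7]
grip_width: 0.0126
```

Call:
servo_tool(
  deltas=[
    [[0,0,0],0],
    [[0,0,0],0],
    [[0,0,0],0],
  ],
)

```text
clock: 8.68
position: [0.5071, -0.0297, 0.2817]
tool_rot: [-152.4, 90.0, -161.1]
ft_force: [-0.3, -0.5, -0.2]
grip_width: 0.0125
```

```bash
python3 - <<'E'
from h import *
s,T=st(); r=capture("scene"); W=cloud(r)
for m in masks_of(r,"cap")[:4]:
    w=W[m["mask"]]; w=w[~np.isnan(w[:,0])]; print(m["score"],m["rect"],np.round(np.percentile(w,[2,50,98],axis=0),3).tolist())
cv2.imwrite("pics/c6.png",r["img"][100:400,200:520])
E
```

```text
t 8.6833 p [ 0.5071 -0.0297  0.2817] psi -8.78 xax [-3.e-04 -1.e-04 -1.e+00] F [-0.3 -0.5 -0.2] w 0.012489772638089638 q [ -7.2  -8.4  80.5  -0.  107.9   1.6]
0.76 [340.8, 199.9, 33.0, 37.5] [[0.487, -0.055, 0.235], [0.521, -0.014, 0.259], [0.539, 0.001, 0.294]]
0.73 [276.1, 197.6, 21.3, 33.5] [[0.391, -0.312, 0.002], [0.411, -0.296, 0.027], [0.433, -0.281, 0.06]]
0.51 [161.6, 205.9, 22.3, 25.6] [[0.567, -0.538, -0.002], [0.6, -0.468, 0.058], [0.669, -0.367, 0.146]]
```

View pics/c6.png

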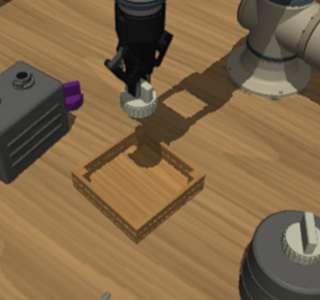

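The cap is held upright over the crate, at crop (138,100), and its underside is at about z 0.235. I'll lower it in, the last part slowly.

Call:
servo_tool(
  deltas=[
    [[0.01,0,0],0],
    [[0.035,0,0],0],
    [[0.06,0,0],0],
    [[0.085,0,0],0],
    [[0.11,0,0],0],
  ],
)

```text
clock: 9.2
position: [0.5067, -0.0291, 0.1698]
tool_rot: [-175.0, 90.0, 176.3]
ft_force: [0.5, 0.1, -0.6]
grip_width: 0.013
```

Call:
servo_tool(
  deltas=[
    [[0.025,0,0],0],
    [[0.05,0,0],0],
    [[0.075,0,0],0],
    [[0.09,0,0],0],
    [[0.1,0,0],0],
  ],
)

```text
clock: 9.62
position: [0.5054, -0.0289, 0.0683]
tool_rot: [-178.4, 89.8, 172.8]
ft_force: [-1.4, -0.3, -0.9]
grip_width: 0.013
```

Call:
servo_tool(
  deltas=[
    [[0.003,0,0],0],
    [[0.006,0,0],0],
    [[0.008,0,0],0],
    [[0.009,0,0],0],
    [[0.01,0,0],0],
  ],
)

```text
clock: 10.03
position: [0.5077, -0.0291, 0.0628]
tool_rot: [2.4, 89.9, -6.3]
ft_force: [1.0, -0.1, -1.4]
grip_width: 0.0127
```

Call:
servo_tool(
  deltas=[
    [[0.001,0,0],0],
    [[0.002,0,0],0],
    [[0.003,0,0],0],
    [[0.0035,0,0],0],
    [[0.004,0,0],0],
  ],
)

```text
clock: 10.45
position: [0.507, -0.029, 0.0578]
tool_rot: [-13.3, 90.0, -22.0]
ft_force: [0.8, 0.8, -1.1]
grip_width: 0.0127
```

Call:
servo_tool(
  deltas=[
    [[0.0004,0,0],0],
    [[0.0008,0,0],0],
    [[0.001,0,0],0],
    [[0.001,0,0],0],
    [[0.001,0,0],0],
  ],
)

```text
clock: 10.87
position: [0.507, -0.029, 0.0568]
tool_rot: [-94.6, 90.0, -103.3]
ft_force: [-0.3, -0.0, -1.3]
grip_width: 0.013
```

Call:
servo_tool(
  deltas=[
    [[0.0003,0,0],0],
    [[0.0006,0,0],0],
    [[0.0008,0,0],0],
    [[0.0008,0,0],0],
  ],
)

```text
clock: 11.2
position: [0.507, -0.029, 0.0559]
tool_rot: [-179.0, 90.0, 172.3]
ft_force: [0.7, -0.8, -1.1]
grip_width: 0.0127
```

Call:
servo_tool(
  deltas=[
    [[0.0003,0,0],0],
    [[0.0005,0,0],0],
    [[0.0005,0,0],0],
    [[0.0005,0,0],0],
  ],
)

```text
clock: 11.53
position: [0.5071, -0.029, 0.0558]
tool_rot: [-1.0, 90.0, -9.7]
ft_force: [-0.8, -0.3, 3.1]
grip_width: 0.0132
```

Contact is felt: +3 N upward, and the tool has stopped descending. I'll release.

Call:
servo_tool(
  deltas=[
    [[0,0,0],0],
    [[0,0,0],0],
    [[0,0,0],0],
    [[0,0,0],0],
    [[0,0,0],0],
  ],
  fingers=0.4,
)

```text
clock: 11.95
position: [0.507, -0.029, 0.0554]
tool_rot: [-167.8, 90.0, -176.5]
ft_force: [-0.9, -0.2, 0.7]
grip_width: 0.06
```

Call:
servo_tool(
  deltas=[
    [[0,0,0],0],
    [[0,0,0],0],
    [[-0.005,0,0],0],
    [[-0.015,0,0],0],
    [[-0.03,0,0],0],
  ],
)

```text
clock: 12.37
position: [0.5063, -0.0289, 0.0852]
tool_rot: [-179.0, 89.9, 172.3]
ft_force: [0.9, 0.3, 0.1]
grip_width: 0.0595
```

Call:
servo_tool(
  deltas=[
    [[-0.02,0,0],0],
    [[-0.045,0,0],0],
    [[-0.07,0,0],0],
    [[-0.095,0,0],0],
    [[-0.12,0,0],0],
  ],
)

```text
clock: 12.78
position: [0.5069, -0.029, 0.208]
tool_rot: [2.8, 89.9, -5.9]
ft_force: [-0.0, 0.2, -0.6]
grip_width: 0.0597
```

Call:
servo_tool(
  deltas=[
    [[-0.015,0,0],0],
    [[-0.025,0,0],0],
    [[-0.03,0,0],0],
    [[-0.03,0,0],0],
    [[-0.03,0,0],0],
  ],
)

```text
clock: 13.2
position: [0.5068, -0.029, 0.2347]
tool_rot: [-178.0, 89.9, 173.3]
ft_force: [0.3, 0.3, -0.0]
grip_width: 0.0598
```

```bash
python3 - <<'E'
from h import *
s,T=st(); r=capture("scene"); W=cloud(r)
for m in masks_of(r,"cap")[:4]:
    w=W[m["mask"]]; w=w[~np.isnan(w[:,0])]; print(m["score"],np.round(m["rect"]),np.round(np.percentile(w,[2,50,98],axis=0),3).tolist())
w=capture("wrist"); Q=wcloud(w); wing(Q,(.507,-.029),.055,.08); wing(Q,(.507,-.029),.025,.042)
cv2.imwrite("pics/c7.png",np.hstack([cv2.resize(r["img"][130:430,180:580],(400,300)),cv2.resize(w["img"],(400,300))]))
E
```

```text
t 13.2 p [ 0.5068 -0.029   0.2347] psi -8.71 xax [-1.1e-03  1.0e-04 -1.0e+00] F [ 0.3  0.3 -0. ] w 0.059784930019523286 q [ -7.1  -9.1  85.9  -0.  103.3   1.6]
0.94 [275. 197.  18.  33.] [[0.387, -0.313, -0.001], [0.409, -0.295, 0.027], [0.433, -0.281, 0.061]]
0.68 [339. 280.  30.  33.] [[0.484, -0.053, 0.011], [0.517, -0.022, 0.035], [0.539, 0.002, 0.069]]
0.48 [163. 201.  24.  18.] [[0.558, -0.539, -0.0], [0.596, -0.467, 0.058], [0.62, -0.461, 0.062]]
wing n 1202 mean [ 0.5072 -0.0275  0.0671] rect [507.1 -29.1] [55.9 14.3] 81.0 pca 81.3
wing n 2403 mean [ 0.5072 -0.0268  0.0339] rect [507.  -28.9] [62.1 62.4] 26.6 pca 171.2
```

View pics/c7.png

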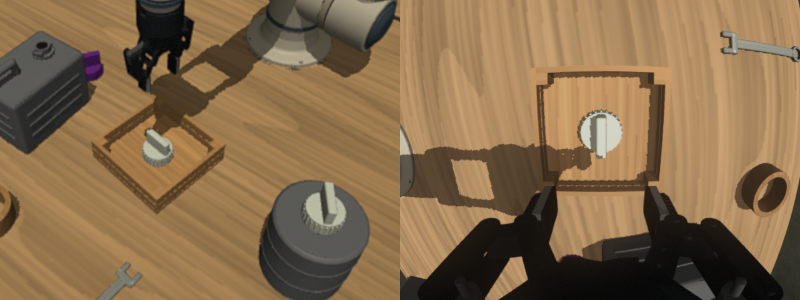

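The cap stands wing up in the middle of the crate, at left crop (158,150). The canister's neck is bare and the gripper is clear, so I'm handing in.

```bash
python3 -c "
from cell import order
print(order.close_job())"
```

```text
the job is handed in; nothing more can be done
None
```

The job is done and handed in. I unscrewed the square canister's cap about 80° anticlockwise and lifted it straight off. I then lowered it into the slatted crate until a light touch of about 3 N and let go.

- **Cap:** the last wrist-camera check shows it upright at (0.507, -0.029), the middle of the crate. The top of its wing is at z ≈ 0.067 m, as it should be for a cap standing on the crate floor.
- **Gripper:** it was about 18 cm above where it let go and touching nothing. The clock was about 13 s, against the 48 s limit.
- **Other things:** the drum and the purple look-alikes were never approached.
- **Disagreement:** my first centring over the cap was about 2.5 mm off, because I took the position while the arm was still settling. I corrected it before gripping. No later check failed or disagreed.

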